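# Unpile moulded covers onto their trimming rests

### The job

Take the two piles of red moulded covers apart, one cover at a time from the top, and set each cover down (not dropped) on the plywood rest whose black pad has its shape and size, centred on the pad and lined up with it. At the end all five covers lie flat on their own rests, let go.

Things in the scene. Friction and masses are not known exactly. Their poses are not given: they have to be found in the camera images.
- long_cover: Loose glossy red moulded cover, all one solid flat-topped slab 20 mm thick with a thin white line round its top face and dark screw heads, long with square ends: 48 mm wide (x), 130 mm long (y), about 100 g. Lies at the bottom of one of the two piles, on the table. Origin: centre of its underside, z up. x is across its width, y along its length; it looks the same turned half round.
- oval_cover: Loose glossy red moulded cover, all one solid flat-topped slab 20 mm thick with a thin white line round its top face and dark screw heads, with straight sides and fully rounded ends: 48 mm wide (x), 104 mm long over the ends (y), about 80 g. Lies at the bottom of the other pile, on the table. Origin: centre of its underside, z up. x is across its width, y along its length; it looks the same turned half round.
- square_cover: Loose glossy red moulded cover, all one solid flat-topped slab 20 mm thick with a thin white line round its top face and dark screw heads, square, 54 by 54 mm, about 60 g. Lies on the middle of the long or of the oval cover, at any of many angles. Origin: centre of its underside, z up. x and y square to its sides.
- round_cover: Loose glossy red moulded cover, all one solid flat-topped slab 20 mm thick with a thin white line round its top face and dark screw heads, a disc of 54 mm diameter, about 50 g. Lies on the middle of the long or of the oval cover, whichever does not carry the square one. Origin: centre of its underside, z up. Its yaw does not matter.
- small_cover: Loose glossy red moulded cover, all one solid flat-topped slab 20 mm thick with a thin white line round its top face and dark screw heads, small oblong: 24 mm wide (x), 42 mm long (y), about 30 g. Lies on top of the square or of the round cover (third layer). Origin: centre of its underside, z up. x is across its width, y along its length; it looks the same turned half round.
- long_nest: Fixed rest of plain plywood 12 mm thick with a 2 mm black rubber pad on it (flat top 14 mm above the table, no rim), 64 by 146 mm, square ends, the pad the exact outline of the long cover. Origin: centre of its underside on the table; x across, y along its length.
- oval_nest: Fixed rest of plain plywood 12 mm thick with a 2 mm black rubber pad on it (flat top 14 mm above the table, no rim), 64 mm wide by 120 mm with rounded ends, the pad the exact outline of the oval cover. Origin: centre of its underside on the table; x across, y along its length.
- square_nest: Fixed rest of plain plywood 12 mm thick with a 2 mm black rubber pad on it (flat top 14 mm above the table, no rim), 70 by 70 mm, the pad 54 by 54 mm. Origin: centre of its underside on the table; x and y square to its sides.
- round_nest: Fixed rest of plain plywood 12 mm thick with a 2 mm black rubber pad on it (flat top 14 mm above the table, no rim), a disc of 70 mm, the pad a disc of 54 mm. Origin: centre of its underside on the table; its yaw does not matter.
- small_nest: Fixed rest of plain plywood 12 mm thick with a 2 mm black rubber pad on it (flat top 14 mm above the table, no rim), 40 by 58 mm, the pad 24 by 42 mm. Origin: centre of its underside on the table; x across, y along its length.
Not all that is in view belongs to the job. Leave any blue look-alike of the long_cover alone. What is shaped like the small_cover but orange is not meant.

How it is judged (in metres and radians):
At the end, for the whole second after the job is handed in: Each of the five covers lies flat (within 0.1 rad) and still on its own rest, its centre within 10 mm of the pad's centre, its underside on the pad, and (all but the round one) turned to within 0.17 rad of the pad, either way round (the square one: any of its four ways) (horizontal distance between long_cover and long_nest below 0.01 m and z of long_cover in the frame of long_nest between 0.011 and 0.018 m and angle between each of long_cover, oval_cover, square_cover, round_cover, small_cover's own z axis and vertical below 0.1 rad and linear speed of each of long_cover, oval_cover, square_cover, round_cover, small_cover below 0.02 m/s and angle between the y axis of long_cover and the y axis of long_nest, either way round below 0.17 rad and horizontal distance between oval_cover and oval_nest below 0.01 m and z of oval_cover in the frame of oval_nest between 0.011 and 0.018 m and angle between the y axis of oval_cover and the y axis of oval_nest, either way round below 0.17 rad and horizontal distance between square_cover and square_nest below 0.01 m and z of square_cover in the frame of square_nest between 0.011 and 0.018 m and (angle between the y axis of square_cover and the x axis of square_nest, either way round below 0.17 rad or angle between the y axis of square_cover and the y axis of square_nest, either way round below 0.17 rad) and horizontal distance between round_cover and round_nest below 0.01 m and z of round_cover in the frame of round_nest between 0.011 and 0.018 m and horizontal distance between small_cover and small_nest below 0.01 m and z of small_cover in the frame of small_nest between 0.011 and 0.018 m and angle between the y axis of small_cover and the y axis of small_nest, either way round below 0.17 rad); the robot touches nothing.
It fails at once if a cover is carried or dragged more than 50 mm away while another cover still lies on it ((distance of long_cover from where it was at the start of the episode above 0.05 m and contact force between square_cover and long_cover above 0.05 N) or (distance of long_cover from where it was at the start of the episode above 0.05 m and contact force between round_cover and long_cover above 0.05 N) or (distance of oval_cover from where it was at the start of the episode above 0.05 m and contact force between square_cover and oval_cover above 0.05 N) or (distance of oval_cover from where it was at the start of the episode above 0.05 m and contact force between round_cover and oval_cover above 0.05 N) or (distance of square_cover from where it was at the start of the episode above 0.05 m and contact force between small_cover and square_cover above 0.05 N) or (distance of round_cover from where it was at the start of the episode above 0.05 m and contact force between small_cover and round_cover above 0.05 N)).
It fails at once if a cover is dropped or slammed onto its rest (faster than 0.45 m/s within the last 20 mm above the pad) ((horizontal distance between long_cover and long_nest below 0.05 m and z of long_cover in the frame of long_nest below 0.035 m and linear speed of long_cover above 0.45 m/s) or (horizontal distance between oval_cover and oval_nest below 0.05 m and z of oval_cover in the frame of oval_nest below 0.035 m and linear speed of oval_cover above 0.45 m/s) or (horizontal distance between square_cover and square_nest below 0.05 m and z of square_cover in the frame of square_nest below 0.035 m and linear speed of square_cover above 0.45 m/s) or (horizontal distance between round_cover and round_nest below 0.05 m and z of round_cover in the frame of round_nest below 0.035 m and linear speed of round_cover above 0.45 m/s) or (horizontal distance between small_cover and small_nest below 0.05 m and z of small_cover in the frame of small_nest below 0.035 m and linear speed of small_cover above 0.45 m/s)).
It also fails if it takes over 118 s, if anything falls off the work surface, if the arm or the gripper's body presses on something with over 40 N, if the wrist force passes 120 N, or if a joint passes its speed limit or range.

### The arm

A 6-joint arm with a two-finger parallel gripper is mounted at the origin on the work surface. World frame = base frame: x ahead of the robot, y to its left, z up, the work surface at z = 0. Lengths are in mm, angles in rad, forces in N, time in s.
With the tool pointing down it reaches from about 350 to 875 mm from the base axis. Payload 4.2 kg.
Tool frame: the origin (TCP) lies midway between the tips of the shut fingers; the grasp point (between the pads) lies 19 mm behind it; z points along the fingers, y is the line along which they close (so a half turn about z gives the same grasp; the last joint's range is limited). The gripper opens to 85 mm and grips with 20 to 120 N. Pads are 22 mm wide; open, the fingers measure 114 mm over their backs; the gripper's body (76 mm by 85 mm) begins 54 mm behind the grasp point. The pads swing forward as they close: fully open they stand 13 mm farther back than shut.
Start: joints at [-0.897, 0.385, 0.008, 0, -1.194, -0.259], TCP at [251.892, -571.97, 231.312] pointing down, gripper open.
Joint ranges: [-3.14, 3.14], [-1.21, 2.06], [-1.07, 1.41], [-3.16, 2.05], [-2.99, -0.16], [-3.1, 3.1]. Speed limits (rad/s): [2.79, 2.79, 3.14, 3.14, 3.14, 3.14].

### API

Orientations are given as a unit quaternion [x, y, z, w].
In Python, from bench import arm, eyes, nets gives the robot as it stands.
- The arm moves only by the tool apply_moves, never from a script. Its arguments are lists of equal length, an entry for each row: "delta_rot": the turn, a rotation vector about the tool's x, y, z as a fraction of full scale, a list of three; "xyz": the shift along the tool's x, y, z as a fraction of full scale, a list of three; "hand": the gripper command: -1 is fully open, 1 is shut, values between are in proportion. In form: {"delta_rot": [[ax, ay, az], ...], "xyz": [[dx, dy, dz], ...], "hand": [hand, ...]}. A call has 1 to 20 rows; each row shifts and turns the commanded pose from where the row before left it, along the tool's axes as they then stand; what a row does not reach is not made up. Full scale, the value 1, is 0.025 m for a shift and 6 degrees for a turn. A row lasts 1/12 s, in which the tool goes at most 41.7 mm and 7.16 degrees, less where a joint would pass 70% of its speed; a pose out of reach is approached as far as the arm can. A call with a number of a shift or a turn outside -1 to 1 is refused whole. A call with a gripper value outside its range is refused whole. The fingers move at their own pace and stop on an object; the grip force is fixed at half the most. Time passes only in rows, so rows that do not move let the fingers close. It gives the time, the measured TCP pose, the force, the opening and the grip force at its end, in the units of the state.
- arm.read_state(): the state, without advancing time (a new reading comes with each control period).
- eyes.get_image(name): name is "scene" or "top" or "wrist"; returns a dict with "frame" (384x512x3 uint8, red, green, blue), "range_z" (384x512 float32, mm along the optical axis (not along the pixel's ray), 0 where there is no reading), "camera_matrix" (3x3 intrinsics, pixels), "R" (3x3) and "t" (3): a world point X has camera coordinates R X + t; the wrist camera has in their place "hand_eye" (4x4, takes a point from camera to tool coordinates, whose origin is the TCP and whose axes are the flange's). Camera axes: x right, y down, z forward; pixel columns grow to the right and rows downward; lengths in mm; the calibration is good to about 2 mm. A picture is of the moment at which its call begins: read the wrist's pose just before it.
- arm.job_done(): hands the job in; it is judged then, once.
Trained networks look in a picture, given as the dict that the camera call returned (one of the last four; its "shot" number tells which), for a name from the list of things; names that differ only in an ending like _2 or _b are one class to them, and where a whole thing is asked for, a point or a joint stands for the part that bears it (a point fixed in the world has none). Each returns a list of dicts, best first, with "score" (0 to 1); they miss things now and then, are a little off and sometimes report something else, mostly with a low value. They report only what shows in the picture. A call takes as long as a camera call. They do not tell look-alikes from the thing itself.
- nets.look_for(name, picture): "bbox" ([left, top, right, bottom] in pixels, round what is visible of it).
- nets.masks_of(name, picture): "region" (384x512 bool, what is visible of it) and "bbox" ([left, top, right, bottom] in pixels, round what is visible of it).
The state is a dict: "clock": time; "joints": joint angles; "joint_vel": joint speeds; "joint_efforts": joint torques, N m; "position": TCP position; "ee_rot": TCP orientation; "contact_force": force on the tool from outside, world axes, zero at the start; "wrist_torque": the same for the moment, N m; "gripper_width": finger opening in mm; "grasp_force": force on a finger pad.
Only numpy, scipy, OpenCV 4.12 (cv2) and the standard library are available. Lean on these libraries where they do the work, as an engineer would, in place of code of your own. Each camera call takes 0.05 s, during which the arm holds its last target. There are 200 camera calls.

## Working session

There is one attempt and no reset: what is moved stays moved. The work goes in short steps, Python scripts to look and compute and a tool call to move; the robot and the scene stay as the last step left them, time stands still between calls to the robot, and variables do not carry over. Pictures are saved under pics/ and viewed, at most 14 in all, crops included, and the job is handed in when it is done.

Besides the shell and the picture viewer there is one more tool, called after "Request:" by a JSON object that holds its "op" and its "data". apply_moves: Moves the arm, as the interface text tells. Its arguments: {"type":"object","properties":{"delta_rot":{"type":"array"},"xyz":{"type":"array"},"hand":{"type":"array"}},"required":["delta_rot","xyz","hand"]}

```bash
ls; mkdir -p pics; python3 - <<'E'
from bench import arm, eyes, nets
import cv2,numpy as np
s=arm.read_state();print(s)
for n in("scene","top"):
    p=eyes.get_image(n);cv2.imwrite(f"pics/{n}0.png",p["frame"][...,::-1]);print(n,p["camera_matrix"],p["R"],p["t"])
p=eyes.get_image("wrist");print(p["camera_matrix"],p["hand_eye"])
E
```

```text
pics
{'clock': 0.0, 'joints': array([-8.97418039e-01,  3.85586699e-01,  6.59506777e-03, -5.07355413e-04,
       -1.19399504e+00, -2.58601461e-01]), 'joint_vel': array([ 0.00252079, -0.00053273, -0.00085246,  0.00082999, -0.00076585,
       -0.00122398]), 'joint_efforts': array([ 3.75515510e-04, -3.92290020e+01,  1.88397235e+01,  4.18608472e+00,
       -4.71681298e-03,  3.95836921e-06]), 'position': array([ 251.64352465, -571.45087025,  230.19011387]), 'ee_rot': array([-2.05813256e-01,  9.78590644e-01,  1.08433737e-03, -2.81428516e-04]), 'contact_force': array([-0.10710048,  0.04236705,  0.55601003]), 'wrist_torque': array([-0.00445909, -0.01289509, -0.00026031]), 'grasp_force': 0.0, 'gripper_width': 85.63074349069406}
scene [[378.12734975   0.         257.65641846]
 [  0.         378.12734975 195.61410497]
 [  0.           0.           1.        ]] [[-0.23894     0.97094219 -0.01337677]
 [ 0.81018895  0.1917487  -0.55391904]
 [-0.53525839 -0.14319112 -0.83246307]] [  90.06828345 -371.01233343 1579.0076256 ]
top [[424.00320923   0.         256.04397146]
 [  0.         424.00320923 184.67149019]
 [  0.           0.           1.        ]] [[ 0.00331413 -0.99997199  0.00671043]
 [-0.98210054 -0.00451853 -0.18830324]
 [ 0.18832829 -0.00596625 -0.98208801]] [  36.33287325  486.75158061 1154.97226176]
[[332.46812404   0.         254.68376548]
 [  0.         332.46812404 192.00647503]
 [  0.           0.           1.        ]] [[-5.59685364e-04 -9.66317877e-01 -2.57350827e-01  6.55313244e+01]
 [ 9.99999815e-01 -6.02131951e-04  8.61299242e-05  1.08283496e+00]
 [-2.38188041e-04 -2.57350731e-01  9.66318035e-01 -1.42460216e+02]
 [ 0.00000000e+00  0.00000000e+00  0.00000000e+00  1.00000000e+00]]
```

View pics/top0.png

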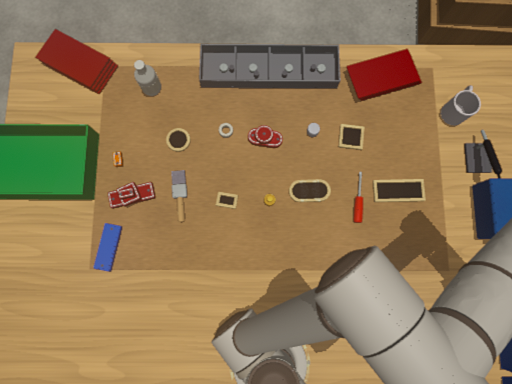

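View pics/scene0.png

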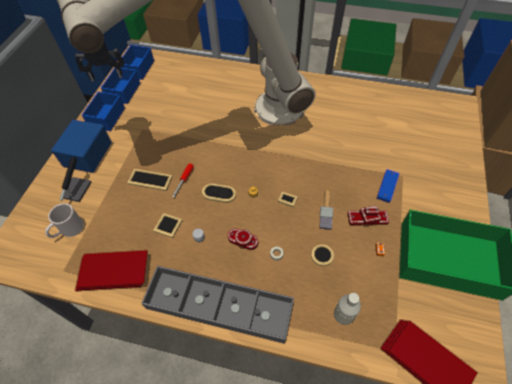

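```bash
cat > h.py <<'E'
from bench import arm, eyes, nets
import cv2,numpy as np
from scipy.spatial.transform import Rotation as Ro
def shot(n):
    s=arm.read_state(); p=eyes.get_image(n)
    if n=="wrist":
        T=np.eye(4);T[:3,:3]=Ro.from_quat(s["ee_rot"]).as_matrix();T[:3,3]=s["position"]
        M=np.linalg.inv(T@p["hand_eye"]);p["R"],p["t"]=M[:3,:3],M[:3,3]
    return p
def toworld(p,uv,z):
    uv=np.asarray(uv,float).reshape(-1,2)
    d=np.c_[uv,np.ones(len(uv))]@np.linalg.inv(p["camera_matrix"]).T@p["R"]
    c=-p["R"].T@p["t"]
    return (c+d*((z-c[2])/d[:,2])[:,None])[:,:2]
def topix(p,X):
    x=p["R"]@np.asarray(X,float)+p["t"];return (p["camera_matrix"]@(x/x[2]))[:2]
def rect(w):
    (c,sz,a)=cv2.minAreaRect(w.astype(np.float32))
    b=cv2.boxPoints((c,sz,a));e=[b[1]-b[0],b[2]-b[1]];l=max(e,key=np.linalg.norm)
    return np.round(c,1),np.round(sorted(sz),1),round(float(np.degrees(np.arctan2(l[1],l[0]))%180),1)
def meas(p,m,z):
    cs,_=cv2.findContours(m.astype(np.uint8),cv2.RETR_EXTERNAL,cv2.CHAIN_APPROX_NONE)
    c=max(cs,key=cv2.contourArea)[:,0]
    return rect(toworld(p,c,z))
ZT=dict(long_nest=12,oval_nest=12,square_nest=12,round_nest=12,small_nest=12,long_cover=20,oval_cover=20,square_cover=40,round_cover=40,small_cover=60)
E
python3 - <<'E'
from h import *
p=shot("top")
for n,z in ZT.items():
    for r in nets.masks_of(n,p)[:3]:
        print(n,round(r["score"],2),np.round(r["bbox"]),*meas(p,r["region"],z))
f=p["frame"][...,::-1]
a=cv2.resize(f[170:220,95:175],None,fx=8,fy=8,interpolation=2);b=cv2.resize(f[110:160,225:305],None,fx=8,fy=8,interpolation=2)
cv2.imwrite("pics/c.png",cv2.resize(np.vstack([a,b]),(480,600)))
E
```

```text
long_nest 0.88 [371. 177. 429. 198.] [ 480.4 -379.2] [ 68.3 151.9] 92.3
oval_nest 0.88 [291. 184. 328. 201.] [ 476.7 -119.1] [ 62.1 116.9] 90.3
oval_nest 0.62 [251. 127. 283. 149.] [634.4  10.9] [ 54.7 104.9] 82.2
square_nest 0.95 [338. 120. 363. 149.] [ 643.4 -244.7] [74.9 81.4] 172.9
round_nest 0.7 [167. 126. 194. 152.] [628.2 272.7] [69.7 69.7] 137.2
round_nest 0.33 [291. 180. 329. 203.] [ 478.2 -119.2] [ 65.  117.1] 90.2
small_nest 0.84 [218. 191. 237. 208.] [447.8 121.3] [45.3 62.7] 83.0
long_cover 0.87 [ 94. 223. 126. 271.] [313.7 452.2] [ 52.2 128. ] 169.3
long_cover 0.65 [108. 181. 156. 209.] [471.4 355.3] [53.7 55. ] 11.9
oval_cover 0.87 [250. 128. 281. 147.] [623.9 -16.2] [34.8 58.1] 143.5
square_cover 0.75 [115. 182. 144. 204.] [460.4 397.2] [54.  55.3] 24.4
round_cover 0.65 [255. 128. 274. 147.] [638.4  15.5] [52.6 54.7] 0.3
small_cover 0.65 [113. 152. 124. 166.] [557.1 428.7] [26.7 44.5] 10.4
small_cover 0.52 [120. 189. 138. 200.] [459.1 397.6] [27.4 44.7] 98.6
small_cover 0.39 [256. 128. 272. 143.] [632.   17.4] [48.8 53.8] 0.2
```

View pics/c.png

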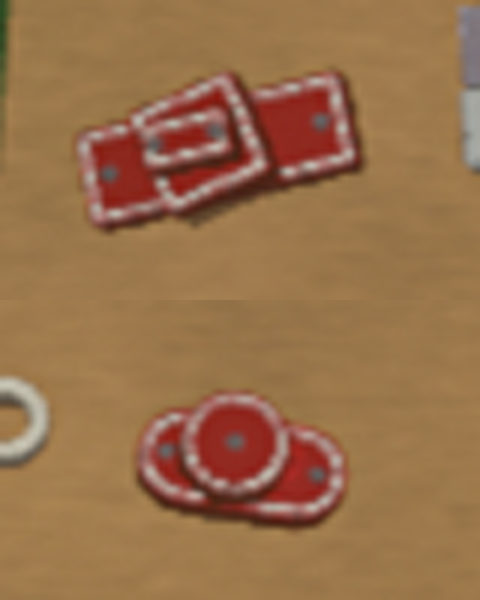

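```bash
cat >> h.py <<'E'
def pads(p,guess):
    d=cv2.cvtColor(p["frame"],cv2.COLOR_RGB2GRAY)<60
    n,lab,st,ce=cv2.connectedComponentsWithStats(d.astype(np.uint8))
    for k,(g) in guess.items():
        u=topix(p,[*g,14]);i=1+np.argmin(np.linalg.norm(ce[1:]-u,axis=1))
        print(k,st[i][4],*meas(p,lab==i,14))
def plan(x,y,z,yaw):
    "rows of tool units: shift/25mm first, then turn/6deg; yaw = world yaw of tool y"
    s=arm.read_state();R=Ro.from_quat(s["ee_rot"]).as_matrix();cur=np.degrees(np.arctan2(R[1,1],R[0,1]))
    v=R.T@(np.array([x,y,z])-s["position"])/25
    d=(yaw-cur+90)%180-90
    q6=np.degrees(s["joints"][5]);
    print("pos",np.round(s["position"],1),"yaw",round(cur,1),"tilt",np.round(R[:2,2],3),"q6",round(q6),"t",round(s["clock"],2),"w",round(s["gripper_width"],1))
    print("shift units",np.round(v,2),"turn z units",round(-d/6,2),"(deg",round(d,1),")")
E
python3 - <<'E'
from h import *
p=shot("top")
pads(p,dict(long=(480,-379),oval=(477,-119),square=(643,-245),round=(628,273),small=(448,121)))
plan(440,397,200,8.6)
E
```

```text
long 628 [ 479.  -378.7] [ 41.4 124.6] 90.3
oval 334 [ 477.8 -117.3] [41.3 96.2] 90.3
square 257 [ 641.7 -245.6] [48.  48.8] 173.0
round 195 [629.8 271.6] [43.2 44.9] 90.3
small 79 [448.2 123.4] [18.3 35.4] 78.8
pos [ 251.9 -571.9  231.3] yaw 113.8 tilt [ 0. -0.] q6 -15 t 0.75 w 85.2
shift units [-22.51  32.44   1.25] turn z units -12.47 (deg 74.8 )
```

Request:
{"op": "apply_moves", "data": {"delta_rot": [[0, 0, 0], [0, 0, 0], [0, 0, 0], [0, 0, 0], [0, 0, 0], [0, 0, 0], [0, 0, 0], [0, 0, 0], [0, 0, 0], [0, 0, 0], [0, 0, 0], [0, 0, 0], [0, 0, 0], [0, 0, 0], [0, 0, 0], [0, 0, 0]], "xyz": [[-0.98, 0.66, 0], [-0.98, 0.66, 0], [-0.98, 0.66, 0], [-0.98, 0.66, 0], [-0.98, 0.66, 0], [-0.98, 0.66, 0], [-0.98, 0.66, 0], [-0.98, 0.66, 0], [-0.98, 0.66, 0], [-0.98, 0.66, 0], [-0.98, 0.66, 0], [-0.98, 0.66, 0], [-0.98, 0.66, 0], [-0.98, 0.66, 0], [-0.98, 0.66, 0], [-0.98, 0.66, 0]], "hand": [-1, -1, -1, -1, -1, -1, -1, -1, -1, -1, -1, -1, -1, -1, -1, -1]}}

```text
clock: 2.08
position: [504.9, -171.0, 231.6]
ee_rot: [-0.206, 0.979, -0.0, 0.0]
contact_force: [0.1, 0.9, -0.7]
gripper_width: 85.4
grasp_force: 0.0
```

Request:
{"op": "apply_moves", "data": {"delta_rot": [[0, 0, 0], [0, 0, 0], [0, 0, 0], [0, 0, 0], [0, 0, 0], [0, 0, 0], [0, 0, 0], [0, 0, 0], [0, 0, 0], [0, 0, 0], [0, 0, 0], [0, 0, 0], [0, 0, 0], [0, 0, 0], [0, 0, 0], [0, 0, 0], [0, 0, 0], [0, 0, 0], [0, 0, 0], [0, 0, 0]], "xyz": [[-0.3, 1, 0], [-0.3, 1, 0], [-0.3, 1, 0], [-0.3, 1, 0], [-0.3, 1, 0], [-0.3, 1, 0], [-0.3, 1, 0], [-0.3, 1, 0], [-0.3, 1, 0], [-0.3, 1, 0], [-0.3, 1, 0], [-0.3, 1, 0], [-0.3, 1, 0], [-0.3, 1, 0], [-0.3, 1, 0], [-0.3, 1, 0], [-0.3, 1, 0], [-0.3, 1, 0], [-0.3, 1, 0], [-0.3, 1, 0]], "hand": [-1, -1, -1, -1, -1, -1, -1, -1, -1, -1, -1, -1, -1, -1, -1, -1, -1, -1, -1, -1]}}

```text
clock: 3.75
position: [439.7, 347.0, 231.5]
ee_rot: [-0.206, 0.979, 0.0, 0.0]
contact_force: [-0.1, -0.2, -0.1]
gripper_width: 85.7
grasp_force: 0.0
```

```bash
python3 - <<'E'
from h import *
plan(459,397,180,8.6)
E
```

```text
pos [439.7 347.  231.5] yaw 113.8 tilt [0. 0.] q6 -121 t 3.75 w 85.7
shift units [-1.51  1.52  2.06] turn z units -12.47 (deg 74.8 )
```

Request:
{"op": "apply_moves", "data": {"delta_rot": [[0, 0, 0], [0, 0, 0], [0, 0, -0.96], [0, 0, -0.96], [0, 0, -0.96], [0, 0, -0.96], [0, 0, -0.96], [0, 0, -0.96], [0, 0, -0.96], [0, 0, -0.96], [0, 0, -0.96], [0, 0, -0.96], [0, 0, -0.96], [0, 0, -0.96], [0, 0, -0.96], [0, 0, 0]], "xyz": [[-0.75, 0.76, 1], [-0.75, 0.76, 1], [0, 0, 0], [0, 0, 0], [0, 0, 0], [0, 0, 0], [0, 0, 0], [0, 0, 0], [0, 0, 0], [0, 0, 0], [0, 0, 0], [0, 0, 0], [0, 0, 0], [0, 0, 0], [0, 0, 0], [0, 0, 0]], "hand": [-1, -1, -1, -1, -1, -1, -1, -1, -1, -1, -1, -1, -1, -1, -1, -1]}}

```text
clock: 5.08
position: [459.1, 395.6, 181.4]
ee_rot: [0.759, -0.651, -0.0, -0.0]
contact_force: [0.4, -0.4, -0.6]
gripper_width: 85.3
grasp_force: 0.0
```

```bash
python3 - <<'E'
from h import *
p=shot("wrist");cv2.imwrite("pics/w1.png",p["frame"][...,::-1])
for n in("small_cover","square_cover","long_cover"):
    for r in nets.masks_of(n,p)[:2]:
        print(n,round(r["score"],2),np.round(r["bbox"]),*meas(p,r["region"],ZT[n]))
plan(459,397.5,43,8.6)
E
```

```text
small_cover 0.93 [116. 194. 160. 224.] [553.  429.7] [22.6 39. ] 6.7
small_cover 0.84 [234. 167. 270. 214.] [459.7 401.1] [23.9 44. ] 102.7
square_cover 0.62 [213. 147. 289. 219.] [461.7 401.3] [54.1 55.5] 115.1
long_cover 0.85 [321. 213. 456. 294.] [315.2 455.5] [ 51.4 135.2] 169.4
long_cover 0.56 [221. 106. 281. 242.] [472.3 358.2] [45. 48.] 14.9
pos [459.  395.6 181.4] yaw -171.5 tilt [0. 0.] q6 -47 t 5.28 w 85.8
shift units [-0.08 -0.01  5.53] turn z units -0.01 (deg 0.1 )
```

View pics/w1.png

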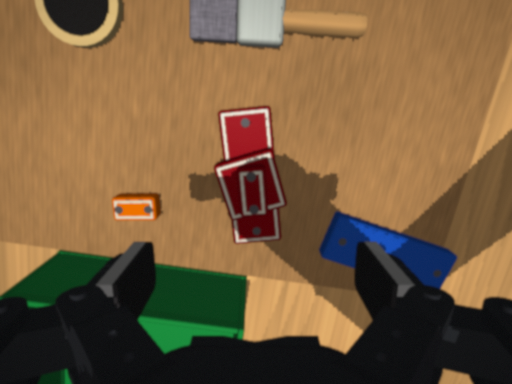

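Request:
{"op": "apply_moves", "data": {"delta_rot": [[0, 0, -0.4], [0, 0, 0], [0, 0, 0], [0, 0, 0], [0, 0, 0], [0, 0, 0], [0, 0, 0], [0, 0, 0], [0, 0, 0], [0, 0, 0], [0, 0, 0], [0, 0, 0], [0, 0, 0], [0, 0, 0], [0, 0, 0], [0, 0, 0]], "xyz": [[-0.16, 0, 0], [0, -0.05, 0.9], [0, 0, 0.9], [0, 0, 0.9], [0, 0, 0.9], [0, 0, 0.9], [0, 0, 0.5], [0, 0, 0.5], [0, 0, 0], [0, 0, 0], [0, 0, 0], [0, 0, 0], [0, 0, 0], [0, 0, 0], [0, 0, 0], [0, 0, 0]], "hand": [-1, -1, -1, -1, -1, -1, -1, -1, -1, 1, 1, 1, 1, 1, 1, 1]}}

```text
clock: 6.62
position: [460.2, 400.4, 44.9]
ee_rot: [0.772, -0.636, 0.0, -0.001]
contact_force: [-0.6, 0.2, 4.3]
gripper_width: 22.6
grasp_force: 60.1
```

Request:
{"op": "apply_moves", "data": {"delta_rot": [[0, 0, 0], [0, 0, 0], [0, 0, 0], [0, 0, 0]], "xyz": [[0, 0, -0.4], [0, 0, -0.8], [0, 0, -1], [0, 0, -1]], "hand": [1, 1, 1, 1]}}

```text
clock: 6.95
position: [459.2, 399.2, 124.5]
ee_rot: [0.772, -0.636, 0.0, 0.001]
contact_force: [0.9, 1.2, -1.1]
gripper_width: 22.2
grasp_force: 59.5
```

```bash
python3 - <<'E'
from h import *
plan(448,122.5,110,-10)
E
```

```text
pos [459.2 399.2 124.5] yaw -169.0 tilt [-0.001 -0.002] q6 -45 t 6.95 w 22.2
shift units [10.78  2.56  0.6 ] turn z units 3.51 (deg -21.0 )
```

Request:
{"op": "apply_moves", "data": {"delta_rot": [[0, 0, 0], [0, 0, 0], [0, 0, 0], [0, 0, 0], [0, 0, 0], [0, 0, 0], [0, 0, 0], [0, 0, 0], [0, 0, 0], [0, 0, 0.88], [0, 0, 0.88], [0, 0, 0.88], [0, 0, 0.87], [0, 0, 0]], "xyz": [[0.94, 0.28, 0], [0.94, 0.28, 0], [0.94, 0.28, 0], [0.94, 0.28, 0], [0.94, 0.28, 0], [0.94, 0.28, 0], [0.94, 0.28, 0], [0.94, 0.28, 0], [0.94, 0.28, 0], [0, 0, 0], [0, 0, 0], [0, 0, 0], [0, 0, 0], [0, 0, 0]], "hand": [1, 1, 1, 1, 1, 1, 1, 1, 1, 1, 1, 1, 1, 1]}}

```text
clock: 8.12
position: [438.2, 179.9, 124.2]
ee_rot: [-0.642, 0.767, 0.0, 0.0]
contact_force: [0.4, 0.6, 0.2]
gripper_width: 22.5
grasp_force: 59.5
```

```bash
python3 - <<'E'
from h import *
p=shot("wrist");cv2.imwrite("pics/w2.png",p["frame"][...,::-1])
pads(p,dict(small=(448,121)))
for r in nets.masks_of("small_nest",p)[:2]: print(round(r["score"],2),*meas(p,r["region"],12))
plan(448,122.5,110,-10)
E
```

```text
small 1603 [447.7 124.2] [21.9 40. ] 80.8
0.88 [448.1 124.3] [40.  58.6] 80.7
pos [438.3 180.  124.1] yaw 170.1 tilt [0. 0.] q6 -52 t 8.22 w 22.6
shift units [ 2.2  -0.78  0.56] turn z units 0.02 (deg -0.1 )
```

View pics/w2.png

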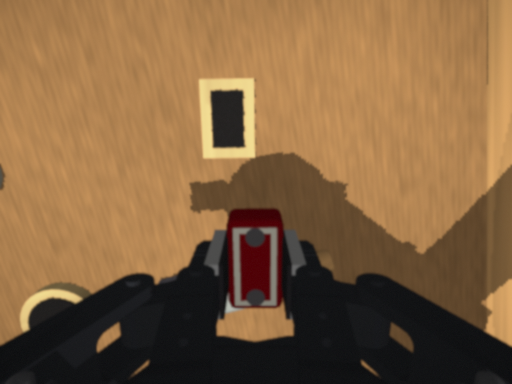

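```bash
python3 - <<'E'
from h import *
p=shot("wrist")
print(toworld(p,[[256,229],[256,305],[256,237],[256,297]],139.2))
plan(447.9,124,19,-9.3)
E
```

```text
[[434.22948845 165.6812697 ]
 [440.28399811 200.50789581]
 [434.83068328 169.13945028]
 [439.60865777 196.62321696]]
pos [438.3 180.1 124. ] yaw 170.1 tilt [0. 0.] q6 -52 t 8.27 w 22.4
shift units [ 2.14 -0.76  4.2 ] turn z units -0.1 (deg 0.6 )
```

Request:
{"op": "apply_moves", "data": {"delta_rot": [[0, 0, 0], [0, 0, 0], [0, 0, -0.1], [0, 0, 0], [0, 0, 0], [0, 0, 0], [0, 0, 0], [0, 0, 0], [0, 0, 0], [0, 0, 0], [0, 0, 0], [0, 0, 0], [0, 0, 0], [0, 0, 0]], "xyz": [[0.74, -0.25, 0], [0.74, -0.25, 0], [0.74, -0.26, 0], [0, 0, 0.8], [0, 0, 0.8], [0, 0, 0.8], [0, 0, 0.6], [0, 0, 0.4], [0, 0, 0.3], [0, 0, 0.2], [0, 0, 0.15], [0, 0, 0.1], [0, 0, 0.05], [0, 0, 0]], "hand": [1, 1, 1, 1, 1, 1, 1, 1, 1, 1, 1, 1, 1, 1]}}

```text
clock: 9.43
position: [447.7, 122.3, 19.1]
ee_rot: [-0.647, 0.763, -0.0, 0.0]
contact_force: [-0.2, -0.2, 0.0]
gripper_width: 22.2
grasp_force: 59.5
```

Request:
{"op": "apply_moves", "data": {"delta_rot": [[0, 0, 0], [0, 0, 0], [0, 0, 0], [0, 0, 0], [0, 0, 0], [0, 0, 0], [0, 0, 0], [0, 0, 0], [0, 0, 0], [0, 0, 0], [0, 0, 0], [0, 0, 0], [0, 0, 0]], "xyz": [[0, 0, 0.04], [0, 0, 0.02], [0, 0, 0], [0, 0, 0], [0, 0, 0], [0, 0, 0], [0, 0, 0], [0, 0, 0], [0, 0, -0.4], [0, 0, -1], [0, 0, -1], [0, 0, -1], [0, 0, -1]], "hand": [1, 1, 1, -0.3, -0.3, -1, -1, -1, -1, -1, -1, -1, -1]}}

```text
clock: 10.52
position: [447.1, 121.9, 128.3]
ee_rot: [-0.647, 0.763, 0.0, -0.0]
contact_force: [0.9, 0.3, -0.1]
gripper_width: 85.4
grasp_force: 0.0
```

```bash
python3 - <<'E'
from h import *
p=shot("top")
for n,z in(("small_cover",34),("square_cover",40),("long_cover",20)):
    for r in nets.masks_of(n,p)[:3]:
        print(n,round(r["score"],2),np.round(r["bbox"]),*meas(p,r["region"],z))
plan(460,400,180,24.6)
E
```

```text
square_cover 0.84 [114. 180. 141. 203.] [467.1 401.1] [43.2 58.3] 118.0
square_cover 0.74 [230. 196. 234. 207.] [441.9 110.3] [14.1 20. ] 0.8
long_cover 0.78 [ 93. 225. 121. 274.] [307.4 452.9] [ 56.7 124.5] 168.3
long_cover 0.65 [249. 126. 280. 149.] [632.6  12.1] [ 52.  102.9] 82.6
long_cover 0.49 [109. 185. 147. 211.] [450.2 446.4] [31.7 48.2] 24.7
pos [447.4 122.2 127.7] yaw 170.6 tilt [0.001 0.001] q6 -45 t 10.72 w 85.4
shift units [-11.04   1.32  -2.08] turn z units -5.67 (deg 34.0 )
```

Request:
{"op": "apply_moves", "data": {"delta_rot": [[0, 0, 0], [0, 0, 0], [0, 0, 0], [0, 0, 0], [0, 0, 0], [0, 0, 0], [0, 0, 0], [0, 0, 0], [0, 0, 0], [0, 0, 0], [0, 0, 0], [0, 0, -0.95], [0, 0, -0.95], [0, 0, -0.95], [0, 0, -0.95], [0, 0, -0.95], [0, 0, -0.95], [0, 0, 0]], "xyz": [[-1, 0.12, -0.19], [-1, 0.12, -0.19], [-1, 0.12, -0.19], [-1, 0.12, -0.19], [-1, 0.12, -0.19], [-1, 0.12, -0.19], [-1, 0.12, -0.19], [-1, 0.12, -0.19], [-1, 0.12, -0.19], [-1, 0.12, -0.19], [-1, 0.12, -0.19], [0, 0, 0], [0, 0, 0], [0, 0, 0], [0, 0, 0], [0, 0, 0], [0, 0, 0], [0, 0, 0]], "hand": [-1, -1, -1, -1, -1, -1, -1, -1, -1, -1, -1, -1, -1, -1, -1, -1, -1, -1]}}

```text
clock: 12.22
position: [459.2, 398.2, 177.3]
ee_rot: [0.843, -0.538, -0.0, 0.002]
contact_force: [0.4, 0.9, 0.2]
gripper_width: 85.5
grasp_force: 0.0
```

```bash
python3 - <<'E'
from h import *
p=shot("wrist");cv2.imwrite("pics/w3.png",p["frame"][...,::-1])
for n in("square_cover","long_cover"):
    for r in nets.masks_of(n,p)[:3]:
        print(n,round(r["score"],2),np.round(r["bbox"]),*meas(p,r["region"],ZT[n]))
plan(460,400,24,25)
E
```

```text
square_cover 0.78 [217. 148. 282. 210.] [461.4 401.7] [53.4 55.3] 115.1
long_cover 0.75 [296. 235. 368. 323.] [331.4 453.1] [ 50.5 103.3] 169.0
long_cover 0.68 [218.  99. 289. 243.] [472.1 358.9] [44.4 47.8] 13.6
pos [459.6 398.5 178.3] yaw -155.3 tilt [-0.001 -0.002] q6 -31 t 12.37 w 85.3
shift units [-0.05 -0.05  6.17] turn z units -0.06 (deg 0.3 )
```

View pics/w3.png

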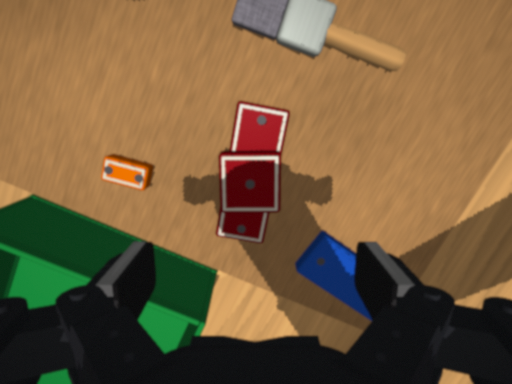

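Request:
{"op": "apply_moves", "data": {"delta_rot": [[0, 0, 0], [0, 0, 0], [0, 0, 0], [0, 0, 0], [0, 0, 0], [0, 0, 0], [0, 0, 0], [0, 0, 0], [0, 0, 0], [0, 0, 0], [0, 0, 0], [0, 0, 0], [0, 0, 0], [0, 0, 0], [0, 0, 0], [0, 0, 0], [0, 0, 0], [0, 0, 0]], "xyz": [[-0.12, -0.13, 0], [0, 0, 0.9], [0, 0, 0.9], [0, 0, 0.9], [0, 0, 0.9], [0, 0, 0.9], [0, 0, 0.6], [0, 0, 0.6], [0, 0, 0.45], [0, 0, 0], [0, 0, 0], [0, 0, 0], [0, 0, 0], [0, 0, 0], [0, 0, -0.4], [0, 0, -0.8], [0, 0, -1], [0, 0, -1]], "hand": [-1, -1, -1, -1, -1, -1, -1, -1, -1, -1, 1, 1, 1, 1, 1, 1, 1, 1]}}

```text
clock: 13.87
position: [461.3, 402.5, 107.2]
ee_rot: [0.842, -0.539, -0.0, 0.0]
contact_force: [1.0, -0.1, 0.0]
gripper_width: 52.5
grasp_force: 63.5
```

```bash
python3 - <<'E'
from h import *
print(arm.read_state()["grasp_force"])
plan(642,-245.5,110,83)
plan(642,-245.5,110,-7)
E
```

```text
63.48827362060547
pos [461.3 402.5 107.2] yaw -155.2 tilt [-0.    -0.001] q6 -31 t 13.87 w 52.5
shift units [26.56  4.3  -0.1 ] turn z units -9.7 (deg 58.2 )
pos [461.3 402.5 107.2] yaw -155.2 tilt [-0.    -0.001] q6 -31 t 13.87 w 52.5
shift units [26.56  4.3  -0.1 ] turn z units 5.3 (deg -31.8 )
```

Request:
{"op": "apply_moves", "data": {"delta_rot": [[0, 0, 0], [0, 0, 0], [0, 0, 0], [0, 0, 0], [0, 0, 0], [0, 0, 0], [0, 0, 0], [0, 0, 0], [0, 0, 0], [0, 0, 0], [0, 0, 0], [0, 0, 0], [0, 0, 0], [0, 0, 0], [0, 0, 0], [0, 0, 0], [0, 0, 0], [0, 0, 0], [0, 0, 0], [0, 0, 0]], "xyz": [[0.5, 0.08, 0], [1, 0.16, 0], [1, 0.16, 0], [1, 0.16, 0], [1, 0.16, 0], [1, 0.16, 0], [1, 0.16, 0], [1, 0.16, 0], [1, 0.16, 0], [1, 0.16, 0], [1, 0.16, 0], [1, 0.16, 0], [1, 0.16, 0], [1, 0.16, 0], [1, 0.16, 0], [1, 0.16, 0], [1, 0.16, 0], [1, 0.16, 0], [1, 0.16, 0], [1, 0.16, 0]], "hand": [1, 1, 1, 1, 1, 1, 1, 1, 1, 1, 1, 1, 1, 1, 1, 1, 1, 1, 1, 1]}}

```text
clock: 15.53
position: [595.1, -73.8, 106.5]
ee_rot: [0.842, -0.539, 0.0, -0.0]
contact_force: [-0.3, 0.2, -0.7]
gripper_width: 52.0
grasp_force: 63.5
```

Request:
{"op": "apply_moves", "data": {"delta_rot": [[0, 0, 0], [0, 0, 0], [0, 0, 0], [0, 0, 0], [0, 0, 0.88], [0, 0, 0.88], [0, 0, 0.88], [0, 0, 0.88], [0, 0, 0.88], [0, 0, 0.88], [0, 0, 0], [0, 0, 0]], "xyz": [[1, 0.16, 0], [1, 0.16, 0], [1, 0.16, 0], [0.5, 0.08, 0], [0, 0, 0], [0, 0, 0], [0, 0, 0], [0, 0, 0], [0, 0, 0], [0, 0, 0], [0, 0, 0], [0, 0, 0]], "hand": [1, 1, 1, 1, 1, 1, 1, 1, 1, 1, 1, 1]}}

```text
clock: 16.53
position: [618.9, -157.5, 106.1]
ee_rot: [-0.664, 0.748, 0.0, 0.0]
contact_force: [-0.2, -0.6, -0.2]
gripper_width: 52.0
grasp_force: 63.5
```

```bash
cat >> h.py <<'E'
def red(p,ztop):
    "held cover: red blob nearest the TCP, measured on its top plane, minus TCP in tool axes"
    s=arm.read_state();R=Ro.from_quat(s["ee_rot"]).as_matrix()
    h=cv2.cvtColor(p["frame"],cv2.COLOR_RGB2HSV);m=((h[...,0]<8)|(h[...,0]>172))&(h[...,1]>150)&(h[...,2]>50)
    m=cv2.morphologyEx(m.astype(np.uint8),cv2.MORPH_CLOSE,np.ones((9,9)))
    n,lab,st,ce=cv2.connectedComponentsWithStats(m);u=topix(p,[*s["position"][:2],ztop])
    i=1+np.argmin(np.linalg.norm(ce[1:]-u,axis=1)-1e3*(st[1:,4]>800))
    r=meas(p,lab==i,ztop);print("red",st[i][:4],*r,"offset tool",np.round(R.T@np.r_[r[0]-s["position"][:2],0],1))
E
python3 - <<'E'
from h import *
p=shot("wrist");cv2.imwrite("pics/w4.png",p["frame"][...,::-1])
pads(p,dict(square=(642,-245)))
for r in nets.masks_of("square_nest",p)[:2]: print(round(r["score"],2),*meas(p,r["region"],12))
red(p,arm.read_state()["position"][2]+14)
plan(642,-245.5,19,-7)
E
```

```text
square 6439 [ 641.3 -244.4] [51.6 52. ] 173.2
0.81 [ 641.8 -244. ] [69.9 71.2] 173.2
red [191 186 129 123] [ 617.3 -162.1] [52.1 55.5] 83.2 offset tool [ 4.8  1.1 -0. ]
pos [ 619.  -157.5  106. ] yaw 173.2 tilt [0. 0.] q6 -7 t 16.63 w 52.1
shift units [ 3.39 -1.33  3.48] turn z units 0.04 (deg -0.2 )
```

View pics/w4.png

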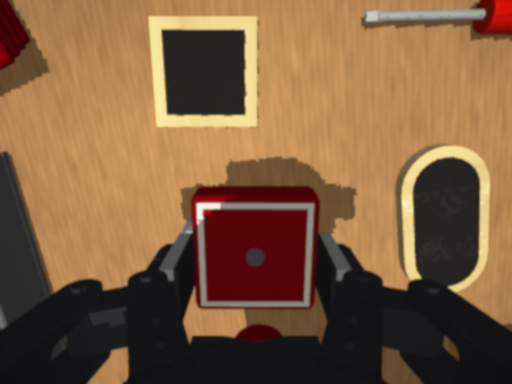

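```bash
cat >> h.py <<'E'
def held(p,uvs,dz):
    s=arm.read_state();R=Ro.from_quat(s["ee_rot"]).as_matrix()
    w=toworld(p,uvs,s["position"][2]+dz);d=np.c_[w-s["position"][:2],np.zeros(len(w))]@R
    print("tool offsets mm",np.round(d[:,:2],1).tolist())
E
python3 - <<'E'
from h import *
p=shot("wrist")
for dz in(13,16):held(p,[[255,257],[256,202],[256,308]],dz)
E
```

```text
tool offsets mm [[1.2, 1.1], [25.6, 1.5], [-23.6, 1.5]]
tool offsets mm [[2.6, 1.1], [26.5, 1.5], [-21.6, 1.5]]
```

Request:
{"op": "apply_moves", "data": {"delta_rot": [[0, 0, 0], [0, 0, 0], [0, 0, 0], [0, 0, 0], [0, 0, 0], [0, 0, 0], [0, 0, 0], [0, 0, 0], [0, 0, 0], [0, 0, 0], [0, 0, 0], [0, 0, 0], [0, 0, 0]], "xyz": [[0.82, -0.33, 0], [0.83, -0.34, 0], [0.83, -0.34, 0], [0.82, -0.33, 0], [0, 0, 0.8], [0, 0, 0.8], [0, 0, 0.6], [0, 0, 0.5], [0, 0, 0.3], [0, 0, 0.2], [0, 0, 0.1], [0, 0, 0.08], [0, 0, 0]], "hand": [1, 1, 1, 1, 1, 1, 1, 1, 1, 1, 1, 1, 1]}}

```text
clock: 17.77
position: [643.0, -243.6, 21.9]
ee_rot: [-0.663, 0.748, -0.001, 0.0]
contact_force: [-0.5, 0.1, -0.2]
gripper_width: 51.8
grasp_force: 63.5
```

Request:
{"op": "apply_moves", "data": {"delta_rot": [[0, 0, 0], [0, 0, 0], [0, 0, 0]], "xyz": [[0, 0, 0.04], [0, 0, 0.04], [0, 0, 0]], "hand": [1, 1, 1]}}

```text
clock: 18.02
position: [643.2, -243.7, 21.5]
ee_rot: [-0.664, 0.748, -0.001, 0.001]
contact_force: [-2.0, 1.7, 5.0]
gripper_width: 52.5
grasp_force: 64.1
```

Request:
{"op": "apply_moves", "data": {"delta_rot": [[0, 0, 0], [0, 0, 0], [0, 0, 0], [0, 0, 0], [0, 0, 0], [0, 0, 0], [0, 0, 0], [0, 0, 0], [0, 0, 0], [0, 0, 0]], "xyz": [[0, 0, 0], [0, 0, 0], [0, 0, 0], [0, 0, 0], [0, 0, -0.4], [0, 0, -0.8], [0, 0, -1], [0, 0, -1], [0, 0, -1], [0, 0, 0]], "hand": [0, -0.4, -1, -1, -1, -1, -1, -1, -1, -1]}}

```text
clock: 18.85
position: [645.9, -244.8, 131.8]
ee_rot: [-0.664, 0.748, -0.005, 0.003]
contact_force: [0.6, -0.1, 0.6]
gripper_width: 85.3
grasp_force: 0.0
```

```bash
python3 - <<'E'
from h import *
p=shot("top")
for n,z in(("round_cover",40),("small_cover",34),("square_cover",34)):
    for r in nets.masks_of(n,p)[:3]:
        print(n,round(r["score"],2),np.round(r["bbox"]),*meas(p,r["region"],z))
plan(635,15.5,170,-7)
E
```

```text
round_cover 0.56 [256. 126. 271. 145.] [638.4  15.5] [52.6 54.7] 0.3
small_cover 0.56 [113. 152. 126. 166.] [563.1 436.6] [26.9 44. ] 10.6
square_cover 0.78 [341. 124. 362. 146.] [ 640.3 -244.2] [50.  58.3] 177.5
pos [ 641.8 -243.4  123.8] yaw 173.1 tilt [-0.001  0.001] q6 0 t 19.05 w 85.4
shift units [-10.25   1.52  -1.84] turn z units 0.01 (deg -0.1 )
```

Request:
{"op": "apply_moves", "data": {"delta_rot": [[0, 0, 0], [0, 0, 0], [0, 0, 0], [0, 0, 0], [0, 0, 0], [0, 0, 0], [0, 0, 0], [0, 0, 0], [0, 0, 0], [0, 0, 0], [0, 0, 0], [0, 0, 0]], "xyz": [[-1, 0.15, -0.18], [-1, 0.15, -0.18], [-1, 0.15, -0.18], [-1, 0.15, -0.18], [-1, 0.15, -0.18], [-1, 0.15, -0.18], [-1, 0.15, -0.18], [-1, 0.15, -0.18], [-1, 0.15, -0.18], [-1, 0.15, -0.18], [-0.25, 0, 0], [0, 0, 0]], "hand": [-1, -1, -1, -1, -1, -1, -1, -1, -1, -1, -1, -1]}}

```text
clock: 20.05
position: [635.6, 17.0, 168.3]
ee_rot: [-0.664, 0.747, 0.0, -0.001]
contact_force: [-0.6, -0.6, 0.1]
gripper_width: 85.5
grasp_force: 0.0
```

```bash
python3 - <<'E'
from h import *
p=shot("wrist")
for n in("round_cover","oval_cover","square_cover"):
    for r in nets.masks_of(n,p)[:2]:
        print(n,round(r["score"],2),np.round(r["bbox"]),*meas(p,r["region"],34 if "sq" in n else ZT[n]))
plan(637,15.5,26,-7)
E
```

```text
round_cover 0.9 [218. 150. 280. 215.] [640.3  16.5] [52.1 53.4] 109.7
oval_cover 0.75 [225. 114. 282. 231.] [627.7 -17. ] [41.4 51.2] 157.4
square_cover 0.5 [225. 115. 282. 231.] [628.1 -18.3] [37.9 47.8] 158.2
square_cover 0.19 [424. 228. 481. 284.] [464.  109.8] [44.  57.6] 80.9
pos [635.5  14.1 168.4] yaw 173.0 tilt [-0.002 -0.   ] q6 -23 t 20.25 w 85.6
shift units [-0.07 -0.06  5.7 ] turn z units 0.01 (deg -0.0 )
```

Request:
{"op": "apply_moves", "data": {"delta_rot": [[0, 0, 0], [0, 0, 0], [0, 0, 0], [0, 0, 0], [0, 0, 0], [0, 0, 0], [0, 0, 0], [0, 0, 0], [0, 0, 0], [0, 0, 0], [0, 0, 0], [0, 0, 0], [0, 0, 0], [0, 0, 0], [0, 0, 0], [0, 0, 0], [0, 0, 0], [0, 0, 0]], "xyz": [[-0.12, -0.17, 0], [0, 0, 0.9], [0, 0, 0.9], [0, 0, 0.9], [0, 0, 0.9], [0, 0, 0.8], [0, 0, 0.6], [0, 0, 0.4], [0, 0, 0.3], [0, 0, 0], [0, 0, 0], [0, 0, 0], [0, 0, 0], [0, 0, 0], [0, 0, -0.4], [0, 0, -0.8], [0, 0, -1], [0, 0, -1]], "hand": [-1, -1, -1, -1, -1, -1, -1, -1, -1, -1, 1, 1, 1, 1, 1, 1, 1, 1]}}

```text
clock: 21.75
position: [640.0, 17.7, 108.0]
ee_rot: [-0.663, 0.748, 0.0, -0.0]
contact_force: [1.0, 0.5, 0.4]
gripper_width: 51.4
grasp_force: 62.5
```

```bash
python3 - <<'E'
from h import *
print(arm.read_state()["grasp_force"])
plan(630,272,105,-20)
E
```

```text
62.48097538948059
pos [640.   17.7 108. ] yaw 173.1 tilt [-0.001 -0.   ] q6 -23 t 21.75 w 51.4
shift units [-10.05   1.62   0.12] turn z units 2.18 (deg -13.1 )
```

Request:
{"op": "apply_moves", "data": {"delta_rot": [[0, 0, 0], [0, 0, 0], [0, 0, 0], [0, 0, 0], [0, 0, 0], [0, 0, 0], [0, 0, 0], [0, 0, 0], [0, 0, 0], [0, 0, 0], [0, 0, 0], [0, 0, 0], [0, 0, 0], [0, 0, 0], [0, 0, 0], [0, 0, 0]], "xyz": [[-0.5, 0.12, 0], [-1, 0.12, 0], [-1, 0.12, 0], [-1, 0.12, 0], [-1, 0.12, 0], [-1, 0.12, 0], [-1, 0.12, 0], [-1, 0.12, 0], [-1, 0.12, 0], [-1, 0.12, 0], [-1, 0.12, 0], [-1, 0.12, 0], [-1, 0.12, 0], [-0.5, 0.12, 0], [0, 0, 0], [0, 0, 0]], "hand": [1, 1, 1, 1, 1, 1, 1, 1, 1, 1, 1, 1, 1, 1, 1, 1]}}

```text
clock: 23.08
position: [637.2, 345.8, 106.7]
ee_rot: [-0.664, 0.748, 0.0, -0.0]
contact_force: [-0.8, -0.5, -0.3]
gripper_width: 51.2
grasp_force: 62.5
```

```bash
python3 - <<'E'
from h import *
p=shot("wrist");cv2.imwrite("pics/w5.png",p["frame"][...,::-1])
pads(p,dict(round=(629,272)))
for r in nets.masks_of("round_nest",p)[:2]: print(round(r["score"],2),*meas(p,r["region"],12))
plan(629.5,272.5,21.5,-7)
E
```

```text
round 4782 [629.6 272.4] [51.1 51.4] 130.5
0.66 [629.7 273. ] [68.7 68.8] 156.1
pos [637.6 344.4 106.9] yaw 173.1 tilt [-0.001 -0.   ] q6 -48 t 23.18 w 51.6
shift units [ 2.89 -0.03  3.42] turn z units 0.01 (deg -0.1 )
```

View pics/w5.png

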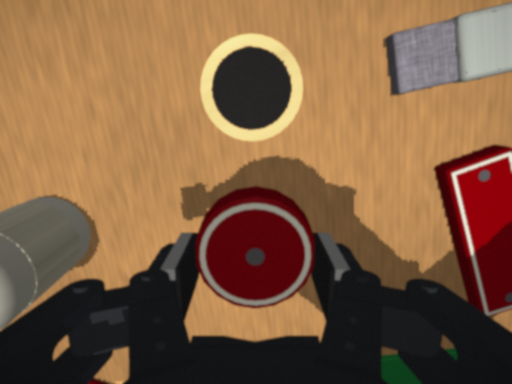

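Request:
{"op": "apply_moves", "data": {"delta_rot": [[0, 0, 0], [0, 0, 0], [0, 0, 0], [0, 0, 0], [0, 0, 0], [0, 0, 0], [0, 0, 0], [0, 0, 0], [0, 0, 0], [0, 0, 0], [0, 0, 0], [0, 0, 0], [0, 0, 0], [0, 0, 0]], "xyz": [[0.84, -0.02, 0], [1, -0.02, 0], [1, -0.02, 0], [0, 0, 0], [0, 0, 0.8], [0, 0, 0.8], [0, 0, 0.6], [0, 0, 0.5], [0, 0, 0.3], [0, 0, 0.2], [0, 0, 0.1], [0, 0, 0.08], [0, 0, 0.04], [0, 0, 0]], "hand": [1, 1, 1, 1, 1, 1, 1, 1, 1, 1, 1, 1, 1, 1]}}

```text
clock: 24.35
position: [631.4, 275.0, 22.8]
ee_rot: [-0.663, 0.748, -0.0, 0.001]
contact_force: [-1.4, -1.1, 3.3]
gripper_width: 51.1
grasp_force: 62.9
```

Request:
{"op": "apply_moves", "data": {"delta_rot": [[0, 0, 0], [0, 0, 0]], "xyz": [[0, 0, 0.04], [0, 0, 0]], "hand": [1, 1]}}

```text
clock: 24.52
position: [631.3, 275.0, 22.7]
ee_rot: [-0.664, 0.748, -0.0, 0.001]
contact_force: [-2.5, -0.3, 7.0]
gripper_width: 51.4
grasp_force: 63.3
```

Request:
{"op": "apply_moves", "data": {"delta_rot": [[0, 0, 0], [0, 0, 0], [0, 0, 0], [0, 0, 0], [0, 0, 0], [0, 0, 0], [0, 0, 0], [0, 0, 0], [0, 0, 0], [0, 0, 0], [0, 0, 0]], "xyz": [[0, 0, 0], [0, 0, 0], [0, 0, 0], [0, 0, 0], [0, 0, -0.4], [0, 0, -0.8], [0, 0, -1], [0, 0, -1], [0, 0, -1], [0, 0, -1], [0, 0, 0]], "hand": [0, -0.4, -1, -1, -1, -1, -1, -1, -1, -1, -1]}}

```text
clock: 25.43
position: [634.0, 276.3, 157.9]
ee_rot: [-0.664, 0.748, -0.002, 0.006]
contact_force: [0.9, 0.9, 1.1]
gripper_width: 85.3
grasp_force: 0.0
```

```bash
python3 - <<'E'
from h import *
p=shot("top")
for n,z in(("oval_cover",20),("round_cover",34),("long_cover",20)):
    for r in nets.masks_of(n,p)[:3]:
        print(n,round(r["score"],2),np.round(r["bbox"]),*meas(p,r["region"],z))
plan(636,17,160,-10)
E
```

```text
oval_cover 0.62 [247. 128. 282. 148.] [634.1  13.3] [ 56. 105.] 85.7
round_cover 0.63 [216. 193. 235. 209.] [439.8 121.6] [34.6 60.8] 94.4
round_cover 0.49 [169. 129. 186. 147.] [626.8 269.4] [52.5 61.2] 2.4
long_cover 0.59 [140. 184. 157. 200.] [472.5 352.3] [39.5 49.5] 16.4
pos [630.2 274.5 149.6] yaw 173.1 tilt [-0.001 -0.   ] q6 -44 t 25.63 w 85.7
shift units [10.2  -1.47 -0.41] turn z units 0.51 (deg -3.1 )
```

Request:
{"op": "apply_moves", "data": {"delta_rot": [[0, 0, 0], [0, 0, 0], [0, 0, 0], [0, 0, 0], [0, 0, 0], [0, 0, 0], [0, 0, 0], [0, 0, 0], [0, 0, 0], [0, 0, 0], [0, 0, 0.5], [0, 0, 0], [0, 0, 0]], "xyz": [[1, -0.15, 0], [1, -0.15, 0], [1, -0.15, 0], [1, -0.15, 0], [1, -0.15, 0], [1, -0.15, 0], [1, -0.15, 0], [1, -0.15, 0], [1, -0.15, 0], [1, -0.15, 0], [0.2, 0, 0], [0, 0, 0], [0, 0, 0]], "hand": [-1, -1, -1, -1, -1, -1, -1, -1, -1, -1, -1, -1, -1]}}

```text
clock: 26.72
position: [636.9, 16.7, 149.1]
ee_rot: [-0.644, 0.765, 0.001, -0.001]
contact_force: [-0.1, -0.1, 0.5]
gripper_width: 85.4
grasp_force: 0.0
```

```bash
python3 - <<'E'
from h import *
p=shot("wrist");cv2.imwrite("pics/w6.png",p["frame"][...,::-1])
for r in nets.masks_of("oval_cover",p)[:2]:
        print(round(r["score"],2),np.round(r["bbox"]),*meas(p,r["region"],20))
red(p,20)
plan(636,17,4,-10)
E
```

```text
0.83 [223. 114. 283. 238.] [635.6  13.1] [ 48.  103.4] 80.4
red [225 115  59 122] [635.6  13.1] [ 48.1 103.4] 80.4 offset tool [4.9 0.8 0. ]
pos [637.2  17.8 149.6] yaw 170.2 tilt [-0.001 -0.   ] q6 -26 t 26.82 w 85.7
shift units [0.04 0.04 5.82] turn z units 0.03 (deg -0.2 )
```

View pics/w6.png

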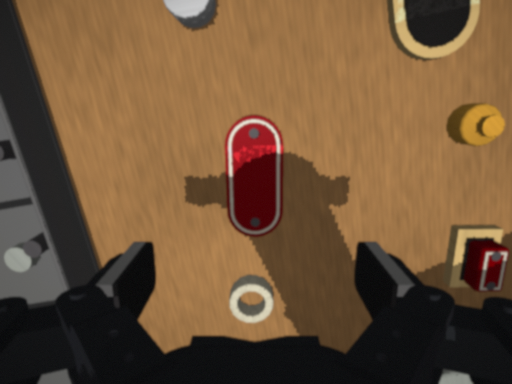

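Request:
{"op": "apply_moves", "data": {"delta_rot": [[0, 0, 0], [0, 0, 0], [0, 0, 0], [0, 0, 0], [0, 0, 0], [0, 0, 0], [0, 0, 0], [0, 0, 0], [0, 0, 0], [0, 0, 0], [0, 0, 0], [0, 0, 0], [0, 0, 0], [0, 0, 0], [0, 0, 0], [0, 0, 0], [0, 0, 0], [0, 0, 0], [0, 0, 0]], "xyz": [[0.2, 0.04, 0], [0, 0, 0.9], [0, 0, 0.9], [0, 0, 0.9], [0, 0, 0.9], [0, 0, 0.8], [0, 0, 0.6], [0, 0, 0.4], [0, 0, 0.3], [0, 0, 0.08], [0, 0, 0], [0, 0, 0], [0, 0, 0], [0, 0, 0], [0, 0, 0], [0, 0, -0.4], [0, 0, -0.8], [0, 0, -1], [0, 0, -1]], "hand": [-1, -1, -1, -1, -1, -1, -1, -1, -1, -1, -1, 1, 1, 1, 1, 1, 1, 1, 1]}}

```text
clock: 28.4
position: [635.0, 12.2, 86.9]
ee_rot: [-0.643, 0.765, 0.0, -0.001]
contact_force: [0.9, -0.2, -0.2]
gripper_width: 46.6
grasp_force: 62.4
```

```bash
python3 - <<'E'
from h import *
print(arm.read_state()["grasp_force"])
plan(477.5,-118,90,0)
E
```

```text
62.35079884529114
pos [635.   12.2  86.9] yaw 170.1 tilt [-0.001 -0.   ] q6 -26 t 28.4 w 46.6
shift units [ 6.21  5.31 -0.12] turn z units -1.65 (deg 9.9 )
```

Request:
{"op": "apply_moves", "data": {"delta_rot": [[0, 0, 0], [0, 0, 0], [0, 0, 0], [0, 0, 0], [0, 0, 0], [0, 0, 0], [0, 0, 0], [0, 0, 0], [0, 0, -0.8], [0, 0, -0.85], [0, 0, 0], [0, 0, 0]], "xyz": [[0.4, 0.35, 0], [0.85, 0.73, 0], [0.85, 0.73, 0], [0.85, 0.73, 0], [0.85, 0.73, 0], [0.85, 0.73, 0], [0.85, 0.73, 0], [0.65, 0.6, 0], [0, 0, 0], [0, 0, 0], [0, 0, 0], [0, 0, 0]], "hand": [1, 1, 1, 1, 1, 1, 1, 1, 1, 1, 1, 1]}}

```text
clock: 29.4
position: [478.1, -116.3, 86.5]
ee_rot: [-0.706, 0.708, -0.0, 0.0]
contact_force: [0.2, -0.0, -0.9]
gripper_width: 46.5
grasp_force: 62.4
```

```bash
python3 - <<'E'
from h import *
p=shot("wrist");cv2.imwrite("pics/w7.png",p["frame"][...,::-1])
plan(477.4,-116.4,22.5,0)
E
```

```text
pos [ 478.1 -116.1   86.3] yaw 179.9 tilt [0.001 0.   ] q6 -5 t 29.45 w 46.3
shift units [0.01 0.03 2.55] turn z units -0.02 (deg 0.1 )
```

View pics/w7.png

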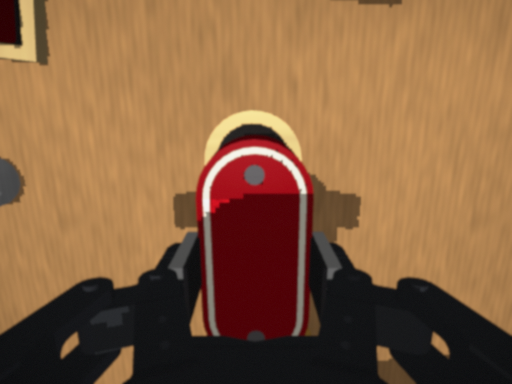

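Request:
{"op": "apply_moves", "data": {"delta_rot": [[0, 0, 0], [0, 0, 0], [0, 0, 0], [0, 0, 0], [0, 0, 0], [0, 0, 0], [0, 0, 0], [0, 0, 0], [0, 0, 0], [0, 0, 0]], "xyz": [[0, 0.02, 0.5], [0, 0, 0.7], [0, 0, 0.5], [0, 0, 0.3], [0, 0, 0.2], [0, 0, 0.15], [0, 0, 0.1], [0, 0, 0.08], [0, 0, 0.04], [0, 0, 0]], "hand": [1, 1, 1, 1, 1, 1, 1, 1, 1, 1]}}

```text
clock: 30.28
position: [477.5, -116.2, 21.7]
ee_rot: [0.707, -0.707, 0.0, -0.0]
contact_force: [0.6, 0.0, -1.3]
gripper_width: 46.5
grasp_force: 62.4
```

```bash
python3 - <<'E'
from h import *
p=shot("wrist");f=p["frame"];cv2.imwrite("pics/w8.png",f[...,::-1])
s=arm.read_state();print(s["position"],s["contact_force"])
h=cv2.cvtColor(f,cv2.COLOR_RGB2HSV);print(h[80:200:4,254].tolist())
E
```

```text
[ 477.61152204 -116.19526373   21.81381662] [-0.92015993  0.2150855  -0.0982903 ]
[[15, 137, 192], [15, 137, 193], [15, 135, 192], [15, 137, 192], [16, 137, 190], [15, 137, 188], [15, 136, 185], [16, 139, 184], [17, 125, 186], [24, 93, 247], [24, 95, 247], [24, 95, 246], [24, 96, 246], [20, 107, 131], [178, 247, 61], [178, 209, 166], [179, 207, 176], [21, 18, 243], [21, 18, 243], [178, 211, 174], [178, 215, 173], [179, 163, 138], [160, 7, 106], [160, 7, 106], [170, 7, 104], [165, 5, 104], [178, 93, 129], [178, 229, 164], [178, 239, 131], [177, 255, 82]]
```

Request:
{"op": "apply_moves", "data": {"delta_rot": [[0, 0, 0], [0, 0, 0], [0, 0, 0], [0, 0, 0]], "xyz": [[0, 0, 0.04], [0, 0, 0.04], [0, 0, 0.02], [0, 0, 0]], "hand": [1, 1, 1, 1]}}

```text
clock: 30.67
position: [477.8, -116.2, 21.1]
ee_rot: [0.707, -0.707, 0.001, -0.0]
contact_force: [-5.1, 1.3, 13.0]
gripper_width: 46.5
grasp_force: 64.0
```

Contact; release, lift, and head for the long cover.

Request:
{"op": "apply_moves", "data": {"delta_rot": [[0, 0, 0], [0, 0, 0], [0, 0, 0], [0, 0, 0], [0, 0, 0], [0, 0, 0], [0, 0, 0], [0, 0, 0], [0, 0, 0], [0, 0, 0], [0, 0, 0]], "xyz": [[0, 0, -0.02], [0, 0, 0], [0, 0, 0], [0, 0, 0], [0, 0, -0.4], [0, 0, -0.8], [0, 0, -1], [0, 0, -1], [0, 0, -1], [0, 0, -1], [0, 0, 0]], "hand": [0, -0.4, -1, -1, -1, -1, -1, -1, -1, -1, -1]}}

```text
clock: 31.58
position: [480.7, -116.4, 154.4]
ee_rot: [0.708, -0.707, 0.004, -0.003]
contact_force: [0.0, 0.2, -0.2]
gripper_width: 85.4
grasp_force: 0.0
```

```bash
python3 - <<'E'
from h import *
p=shot("top")
red_=cv2.cvtColor(p["frame"],cv2.COLOR_RGB2HSV);m=((red_[...,0]<8)|(red_[...,0]>172))&(red_[...,1]>120)
m=cv2.morphologyEx(m.astype(np.uint8),cv2.MORPH_CLOSE,np.ones((3,3)))
n,lab,st,ce=cv2.connectedComponentsWithStats(m)
for i in range(1,n):
    if st[i][4]>40: print(st[i],*meas(p,lab==i,34),"| z20",*meas(p,lab==i,20))
plan(460,400,160,10)
E
```

```text
[  36   29   82   64 2603] [869.  582.5] [111.9 233.8] 60.7 | z20 [876.1 588.8] [113.2 236.5] 60.7
[ 347   49   75   51 2383] [ 829.8 -345.1] [116.7 200.5] 107.2 | z20 [ 836.5 -349.7] [118.1 202.8] 107.2
[169 131  17  16 201] [625.2 269.5] [45.5 47.1] 90.3 | z20 [629.5 272.2] [46.1 47.6] 90.3
[292 181  30  17 296] [ 473.4 -105.6] [44.4 81.4] 101.0 | z20 [ 475.9 -107.3] [44.9 82.4] 101.0
[110 182  45  26 641] [459.  392.5] [ 47.9 125.5] 104.4 | z20 [461.3 396.6] [ 48.5 126.9] 104.4
[354 196   9  27 215] [ 420.3 -251.1] [22.7 74.7] 177.5 | z20 [ 422.2 -254.6] [23.  75.6] 177.5
pos [ 479.2 -116.2  152. ] yaw -180.0 tilt [0.006 0.   ] q6 -5 t 31.63 w 85.0
shift units [-20.65   0.75  -0.32] turn z units -1.66 (deg 10.0 )
```

Request:
{"op": "apply_moves", "data": {"delta_rot": [[0, 0, 0], [0, 0, 0], [0, 0, 0], [0, 0, 0], [0, 0, 0], [0, 0, 0], [0, 0, 0], [0, 0, 0], [0, 0, 0], [0, 0, 0], [0, 0, 0], [0, 0, 0], [0, 0, 0], [0, 0, 0], [0, 0, 0], [0, 0, 0], [0, 0, 0], [0, 0, 0], [0, 0, 0], [0, 0, 0]], "xyz": [[-1, 0.04, 0], [-1, 0.04, 0], [-1, 0.04, 0], [-1, 0.04, 0], [-1, 0.04, 0], [-1, 0.04, 0], [-1, 0.04, 0], [-1, 0.04, 0], [-1, 0.04, 0], [-1, 0.04, 0], [-1, 0.04, 0], [-1, 0.04, 0], [-1, 0.04, 0], [-1, 0.04, 0], [-1, 0.04, 0], [-1, 0.04, 0], [-1, 0.04, 0], [-1, 0.04, 0], [-1, 0.04, 0], [-1, 0.04, 0]], "hand": [-1, -1, -1, -1, -1, -1, -1, -1, -1, -1, -1, -1, -1, -1, -1, -1, -1, -1, -1, -1]}}

```text
clock: 33.3
position: [456.6, 384.5, 147.8]
ee_rot: [-0.707, 0.707, -0.0, -0.001]
contact_force: [0.5, -0.2, 1.0]
gripper_width: 85.2
grasp_force: 0.0
```

Request:
{"op": "apply_moves", "data": {"delta_rot": [[0, 0, -0.75], [0, 0, -0.8], [0, 0, -0.75], [0, 0, 0], [0, 0, 0]], "xyz": [[-0.6, 0, -0.2], [0, 0, -0.2], [0, 0, 0], [0, 0, 0], [0, 0, 0]], "hand": [-1, -1, -1, -1, -1]}}

```text
clock: 33.72
position: [456.9, 398.3, 158.1]
ee_rot: [0.786, -0.618, -0.0, 0.001]
contact_force: [-0.4, -0.4, -0.0]
gripper_width: 85.3
grasp_force: 0.0
```

```bash
python3 - <<'E'
from h import *
p=shot("wrist");cv2.imwrite("pics/w9.png",p["frame"][...,::-1])
for r in nets.masks_of("long_cover",p)[:3]:
        print(round(r["score"],2),np.round(r["bbox"]),*meas(p,r["region"],20))
red(p,20)
plan(461,399,5,13)
E
```

```text
0.81 [220. 103. 274. 250.] [462. 400.] [ 47.9 128.8] 104.5
red [219 104  57 144] [461.6 399. ] [ 46.6 126.8] 104.5 offset tool [ 0.3 -4.6 -0. ]
pos [457.1 398.3 158.6] yaw -166.3 tilt [-0.001 -0.001] q6 -43 t 33.82 w 85.1
shift units [ 0.   -0.17  6.14] turn z units 0.12 (deg -0.7 )
```

Request:
{"op": "apply_moves", "data": {"delta_rot": [[0, 0, -0.13], [0, 0, 0], [0, 0, 0], [0, 0, 0], [0, 0, 0], [0, 0, 0], [0, 0, 0], [0, 0, 0], [0, 0, 0], [0, 0, 0], [0, 0, 0], [0, 0, 0], [0, 0, 0], [0, 0, 0], [0, 0, 0], [0, 0, 0], [0, 0, 0], [0, 0, 0], [0, 0, 0]], "xyz": [[-0.03, -0.19, 0], [0, 0, 0.9], [0, 0, 0.9], [0, 0, 0.9], [0, 0, 0.9], [0, 0, 0.8], [0, 0, 0.8], [0, 0, 0.5], [0, 0, 0.35], [0, 0, 0.08], [0, 0, 0], [0, 0, 0], [0, 0, 0], [0, 0, 0], [0, 0, 0], [0, 0, -0.4], [0, 0, -0.8], [0, 0, -1], [0, 0, -1]], "hand": [-1, -1, -1, -1, -1, -1, -1, -1, -1, -1, -1, 1, 1, 1, 1, 1, 1, 1, 1]}}

```text
clock: 35.4
position: [461.5, 400.2, 87.5]
ee_rot: [0.791, -0.612, 0.0, 0.001]
contact_force: [-0.3, -0.3, -0.4]
gripper_width: 46.3
grasp_force: 62.6
```

```bash
python3 - <<'E'
from h import *
print(arm.read_state()["grasp_force"])
plan(478.6,-377.8,110,0.3)
E
```

```text
62.597562074661255
pos [461.5 400.2  87.5] yaw -165.4 tilt [-0.001 -0.001] q6 -42 t 35.4 w 46.3
shift units [30.29  7.17 -0.87] turn z units 2.38 (deg -14.3 )
```

Request:
{"op": "apply_moves", "data": {"delta_rot": [[0, 0, 0], [0, 0, 0], [0, 0, 0], [0, 0, 0], [0, 0, 0], [0, 0, 0], [0, 0, 0], [0, 0, 0], [0, 0, 0], [0, 0, 0], [0, 0, 0], [0, 0, 0], [0, 0, 0], [0, 0, 0], [0, 0, 0], [0, 0, 0], [0, 0, 0], [0, 0, 0], [0, 0, 0], [0, 0, 0]], "xyz": [[0.5, 0.12, -0.3], [1, 0.24, -0.3], [1, 0.24, -0.2], [1, 0.24, 0], [1, 0.24, 0], [1, 0.24, 0], [1, 0.24, 0], [1, 0.24, 0], [1, 0.24, 0], [1, 0.24, 0], [1, 0.24, 0], [1, 0.24, 0], [1, 0.24, 0], [1, 0.24, 0], [1, 0.24, 0], [1, 0.24, 0], [1, 0.24, 0], [1, 0.24, 0], [1, 0.24, 0], [1, 0.24, 0]], "hand": [1, 1, 1, 1, 1, 1, 1, 1, 1, 1, 1, 1, 1, 1, 1, 1, 1, 1, 1, 1]}}

```text
clock: 37.07
position: [470.2, -102.1, 106.4]
ee_rot: [0.791, -0.612, -0.0, 0.0]
contact_force: [0.9, -0.1, 0.0]
gripper_width: 46.1
grasp_force: 62.6
```

Request:
{"op": "apply_moves", "data": {"delta_rot": [[0, 0, 0], [0, 0, 0], [0, 0, 0], [0, 0, 0], [0, 0, 0], [0, 0, 0], [0, 0, 0], [0, 0, 0], [0, 0, 0.8], [0, 0, 0.8], [0, 0, 0.78], [0, 0, 0], [0, 0, 0]], "xyz": [[1, 0.24, 0], [1, 0.24, 0], [1, 0.24, 0], [1, 0.24, 0], [1, 0.24, 0], [1, 0.24, 0], [1, 0.24, 0], [0.5, 0.12, 0], [0, 0, 0], [0, 0, 0], [0, 0, 0], [0, 0, 0], [0, 0, 0]], "hand": [1, 1, 1, 1, 1, 1, 1, 1, 1, 1, 1, 1, 1]}}

```text
clock: 38.15
position: [474.4, -293.1, 106.3]
ee_rot: [0.71, -0.705, -0.0, 0.0]
contact_force: [-0.5, 0.3, -0.8]
gripper_width: 46.5
grasp_force: 62.6
```

```bash
python3 - <<'E'
from h import *
p=shot("wrist");cv2.imwrite("pics/w10.png",p["frame"][...,::-1])
plan(478.6,-377.8,22.5,0.3)
E
```

```text
pos [ 474.6 -293.1  106.3] yaw -179.6 tilt [-0.  0.] q6 15 t 38.2 w 46.0
shift units [ 3.39 -0.14  3.35] turn z units 0.02 (deg -0.1 )
```

View pics/w10.png

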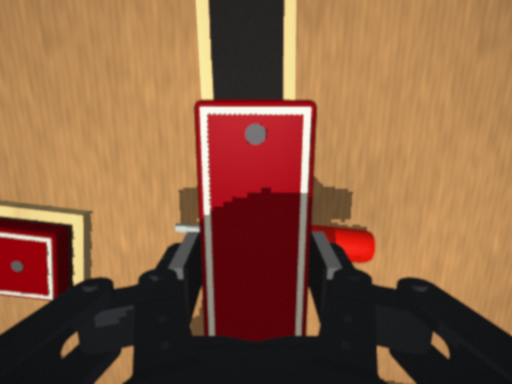

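```bash
python3 - <<'E'
from h import *
p=shot("wrist")
g=cv2.cvtColor(p["frame"],cv2.COLOR_RGB2GRAY)<60
for r in(20,80):
    c=np.where(g[r,180:320])[0]+180;print(r,c.min(),c.max(),toworld(p,[[ (c.min()+c.max())/2,r]],14))
held(p,[[255,133]],13)
E
```

```text
20 211 282 [[ 479.6805526  -408.99122101]]
80 214 281 [[ 478.99344959 -372.4068106 ]]
tool offsets mm [[53.2, 1.1]]
```

Request:
{"op": "apply_moves", "data": {"delta_rot": [[0, 0, 0], [0, 0, 0], [0, 0, 0], [0, 0, 0], [0, 0, 0], [0, 0, 0]], "xyz": [[0.84, -0.03, 0], [0.85, -0.04, 0], [0.85, -0.04, 0], [0.85, -0.03, 0.6], [0, 0, 0.8], [0, 0, 0]], "hand": [1, 1, 1, 1, 1, 1]}}

```text
clock: 38.75
position: [476.2, -377.4, 67.4]
ee_rot: [0.708, -0.706, -0.004, 0.001]
contact_force: [-0.7, 0.5, -0.4]
gripper_width: 46.3
grasp_force: 62.6
```

```bash
python3 - <<'E'
from h import *
p=shot("wrist");cv2.imwrite("pics/w11.png",p["frame"][...,::-1])
h=cv2.cvtColor(p["frame"],cv2.COLOR_RGB2HSV);col=h[:,254]
gray=cv2.cvtColor(p["frame"],cv2.COLOR_RGB2GRAY)[:,254].astype(int)
k=[i for i in range(1,384) if abs(gray[i]-gray[i-1])>25];print(k)
print(col[20:150:3].tolist())
for r in k[:4]: print(r,toworld(p,[[254,r]],12),toworld(p,[[254,r]],14))
plan(478.6,-377.8,22.5,0.3)
E
```

```text
[87, 99, 100, 101, 106, 107, 108, 114, 115, 116]
[[16, 138, 191], [16, 138, 191], [16, 137, 190], [15, 137, 190], [15, 137, 188], [15, 138, 186], [15, 138, 185], [16, 138, 183], [16, 137, 182], [16, 139, 182], [16, 137, 182], [15, 139, 184], [16, 139, 184], [15, 137, 184], [15, 136, 185], [15, 136, 185], [15, 136, 185], [15, 138, 186], [16, 139, 183], [15, 138, 181], [16, 137, 180], [16, 137, 179], [17, 126, 205], [23, 98, 244], [24, 97, 244], [24, 97, 244], [21, 108, 232], [2, 209, 127], [178, 224, 155], [11, 39, 228], [30, 6, 248], [14, 21, 242], [179, 185, 189], [178, 203, 186], [178, 182, 179], [174, 31, 124], [160, 7, 116], [173, 9, 116], [165, 9, 114], [158, 9, 114], [165, 9, 115], [177, 25, 114], [178, 204, 170], [178, 212, 179]]
87 [[ 475.60891824 -450.40090034]] [[ 475.61929821 -450.31957031]]
99 [[ 475.59210789 -443.84809591]] [[ 475.60265807 -443.8331137 ]]
100 [[ 475.59069318 -443.29663325]] [[ 475.60125769 -443.28723465]]
101 [[ 475.58927633 -442.74433166]] [[ 475.59985518 -442.74052517]]
pos [ 477.1 -377.4   69.1] yaw -179.7 tilt [-0.005  0.003] q6 23 t 38.8 w 46.1
shift units [ 0.02 -0.07  1.86] turn z units -0.0 (deg 0.0 )
```

Request:
{"op": "apply_moves", "data": {"delta_rot": [[0, 0, 0], [0, 0, 0], [0, 0, 0], [0, 0, 0], [0, 0, 0], [0, 0, 0], [0, 0, 0], [0, 0, 0], [0, 0, 0], [0, 0, 0]], "xyz": [[0, -0.05, 0], [0, 0, 0.4], [0, 0, 0.5], [0, 0, 0.4], [0, 0, 0.2], [0, 0, 0.15], [0, 0, 0.1], [0, 0, 0.06], [0, 0, 0.04], [0, 0, 0]], "hand": [1, 1, 1, 1, 1, 1, 1, 1, 1, 1]}}

```text
clock: 39.63
position: [480.3, -378.2, 25.2]
ee_rot: [0.709, -0.705, 0.0, -0.0]
contact_force: [-0.7, 0.0, 0.1]
gripper_width: 46.1
grasp_force: 62.6
```

Request:
{"op": "apply_moves", "data": {"delta_rot": [[0, 0, 0], [0, 0, 0], [0, 0, 0]], "xyz": [[0, 0, 0.04], [0, 0, 0.03], [0, 0, 0]], "hand": [1, 1, 1]}}

```text
clock: 39.88
position: [480.2, -378.1, 23.4]
ee_rot: [0.709, -0.705, 0.0, -0.0]
contact_force: [0.4, 0.0, -1.0]
gripper_width: 46.3
grasp_force: 62.6
```

Request:
{"op": "apply_moves", "data": {"delta_rot": [[0, 0, 0], [0, 0, 0], [0, 0, 0], [0, 0, 0], [0, 0, 0]], "xyz": [[0, 0, 0.04], [0, 0, 0.03], [0, 0, 0.02], [0, 0, 0], [0, 0, 0]], "hand": [1, 1, 1, 1, 1]}}

```text
clock: 40.3
position: [480.3, -378.2, 21.8]
ee_rot: [0.709, -0.705, 0.0, 0.0]
contact_force: [-1.3, 2.3, 5.3]
gripper_width: 46.2
grasp_force: 63.3
```

Request:
{"op": "apply_moves", "data": {"delta_rot": [[0, 0, 0], [0, 0, 0], [0, 0, 0], [0, 0, 0], [0, 0, 0], [0, 0, 0], [0, 0, 0], [0, 0, 0], [0, 0, 0], [0, 0, 0], [0, 0, 0], [0, 0, 0], [0, 0, 0], [0, 0, 0], [0, 0, 0]], "xyz": [[0, 0, 0], [0, 0, 0], [0, 0, 0], [0, 0, 0], [0, 0, -0.4], [0, 0, -0.8], [0, 0, -1], [0, 0, -1], [0, 0, -1], [0, 0, -1], [0, 0, -1], [0, 0, -1], [-0.8, 0, -1], [0, 0, 0], [0, 0, 0]], "hand": [0, -0.4, -1, -1, -1, -1, -1, -1, -1, -1, -1, -1, -1, -1, -1]}}

```text
clock: 41.55
position: [480.8, -357.9, 228.7]
ee_rot: [0.709, -0.705, 0.002, -0.001]
contact_force: [0.0, -0.9, -0.2]
gripper_width: 85.4
grasp_force: 0.0
```

```bash
cat >> h.py <<'E'
def both(p,names):
    for b in names:
        for n,z in((b+"_nest",12),(b+"_cover",34)):
            for r in nets.masks_of(n,p)[:2]: print(n,round(r["score"],2),np.round(r["bbox"]),*meas(p,r["region"],z))
E
python3 - <<'E'
from h import *
p=shot("wrist");cv2.imwrite("pics/w12.png",p["frame"][...,::-1])
both(p,["long","square","oval"]);red(p,34)
plan(510,-120,230,0)
E
```

```text
long_nest 0.96 [223.  78. 287. 212.] [ 479.3 -377.5] [ 64.2 146. ] 91.7
long_cover 0.71 [234.  81. 283. 205.] [ 479.7 -379.5] [ 49.2 129.5] 90.0
square_nest 0.94 [ 86. 224. 151. 245.] [ 636.5 -276.7] [18.9 72.4] 177.6
square_cover 0.95 [ 85. 235. 134. 279.] [ 650.8 -263.6] [34.1 72.2] 39.0
oval_nest 0.7 [228. 304. 280. 337.] [ 479.3 -160. ] [46.  63.1] 0.5
oval_cover 0.84 [236. 315. 275. 345.] [ 478.1 -164.7] [31.5 45.1] 0.5
red [240  88  39 115] [ 476.4 -379.2] [ 40.2 115.2] 90.4 offset tool [21.   3.4 -0. ]
pos [ 479.7 -358.2  224.9] yaw -179.7 tilt [-0.002  0.001] q6 22 t 41.9 w 85.5
shift units [-9.52 -1.26 -0.2 ] turn z units 0.05 (deg -0.3 )
```

View pics/w12.png

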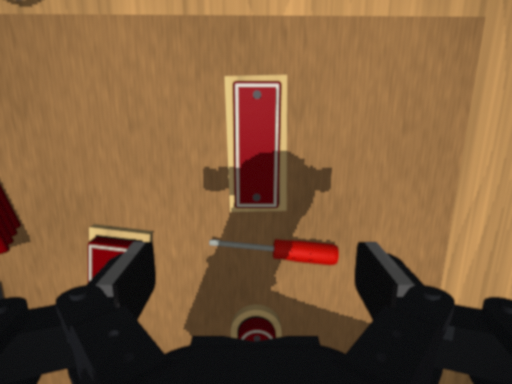

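Request:
{"op": "apply_moves", "data": {"delta_rot": [[0, 0, 0], [0, 0, 0], [0, 0, 0], [0, 0, 0], [0, 0, 0], [0, 0, 0], [0, 0, 0], [0, 0, 0], [0, 0, 0], [0, 0, 0], [0, 0, 0]], "xyz": [[-1, -0.26, 0], [-1, -0.26, 0], [-1, -0.26, 0], [-1, -0.26, 0], [-1, -0.26, 0], [-1, -0.26, 0], [-1, -0.26, 0], [-1, -0.26, 0], [-0.8, -0.26, 0], [0, 0, 0], [0, 0, 0]], "hand": [-1, -1, -1, -1, -1, -1, -1, -1, -1, -1, -1]}}

```text
clock: 42.82
position: [537.5, -137.1, 225.6]
ee_rot: [0.71, -0.705, -0.0, 0.0]
contact_force: [-0.4, -0.6, -0.2]
gripper_width: 85.7
grasp_force: 0.0
```

```bash
python3 - <<'E'
from h import *
p=shot("wrist");cv2.imwrite("pics/w13.png",p["frame"][...,::-1])
both(p,["square","oval"])
plan(480,125,230,0)
E
```

```text
square_nest 0.97 [114.  18. 190. 100.] [ 639.7 -244. ] [71.5 72.7] 173.3
oval_nest 0.8 [275. 127. 336. 226.] [ 493.8 -126.2] [ 57.5 110.3] 61.0
oval_cover 0.92 [285. 136. 340. 238.] [ 477.3 -115.4] [ 50.7 106.1] 91.8
pos [ 537.1 -138.7  225.9] yaw -179.8 tilt [-0. -0.] q6 -2 t 43.07 w 85.5
shift units [-10.56   2.24  -0.16] turn z units 0.04 (deg -0.2 )
```

Request:
{"op": "apply_moves", "data": {"delta_rot": [[0, 0, 0], [0, 0, 0], [0, 0, 0], [0, 0, 0], [0, 0, 0], [0, 0, 0], [0, 0, 0], [0, 0, 0], [0, 0, 0], [0, 0, 0], [0, 0, 0], [0, 0, 0], [0, 0, 0]], "xyz": [[-1, 0.2, 0], [-1, 0.2, 0], [-1, 0.2, 0], [-1, 0.2, 0], [-1, 0.2, 0], [-1, 0.2, 0], [-1, 0.2, 0], [-1, 0.2, 0], [-1, 0.2, 0], [-1, 0.2, 0], [-1, 0.2, 0], [0, 0, 0], [0, 0, 0]], "hand": [-1, -1, -1, -1, -1, -1, -1, -1, -1, -1, -1, -1, -1]}}

```text
clock: 44.15
position: [480.9, 137.2, 226.1]
ee_rot: [0.709, -0.705, 0.0, 0.0]
contact_force: [-0.3, 0.0, -0.1]
gripper_width: 85.4
grasp_force: 0.0
```

```bash
python3 - <<'E'
from h import *
p=shot("wrist");cv2.imwrite("pics/w14.png",p["frame"][...,::-1])
both(p,["small","round"])
plan(600,290,230,0)
a=cv2.imread("pics/w13.png");b=cv2.imread("pics/w14.png");cv2.imwrite("pics/ab.png",cv2.resize(np.hstack([a,b]),(800,300)))
E
```

```text
small_cover 0.74 [272. 136. 305. 174.] [448.  124.5] [25.5 42.7] 81.8
round_nest 0.84 [102. 247. 162. 286.] [644.9 245. ] [ 9.  41.7] 32.6
pos [481.1 135.9 226. ] yaw -179.8 tilt [-0. -0.] q6 -34 t 44.4 w 85.4
shift units [-6.15 -4.78 -0.16] turn z units 0.03 (deg -0.2 )
```

View pics/ab.png

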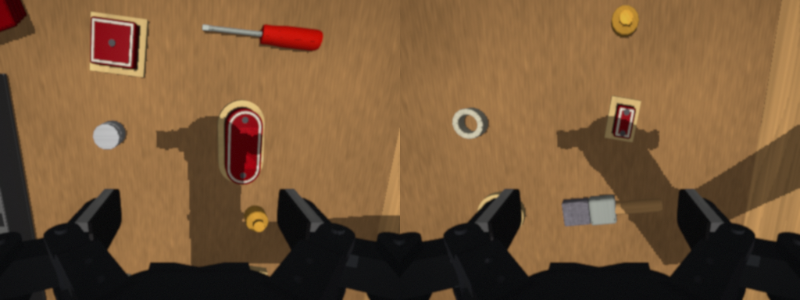

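Request:
{"op": "apply_moves", "data": {"delta_rot": [[0, 0, 0], [0, 0, 0], [0, 0, 0], [0, 0, 0], [0, 0, 0], [0, 0, 0], [0, 0, 0], [0, 0, 0], [0, 0, 0]], "xyz": [[-0.9, -0.7, 0], [-0.9, -0.7, 0], [-0.9, -0.7, 0], [-0.9, -0.7, 0], [-0.9, -0.7, 0], [-0.9, -0.7, 0], [-0.75, -0.6, 0], [0, 0, 0], [0, 0, 0]], "hand": [-1, -1, -1, -1, -1, -1, -1, -1, -1]}}

```text
clock: 45.15
position: [600.7, 291.1, 224.7]
ee_rot: [0.709, -0.705, -0.0, 0.001]
contact_force: [0.4, -0.9, -0.0]
gripper_width: 85.1
grasp_force: 0.0
```

```bash
python3 - <<'E'
from h import *
p=shot("wrist");cv2.imwrite("pics/w15.png",p["frame"][...,::-1])
both(p,["round"]);red(p,34)
# square from the stored picture w13
T=np.eye(4);T[:3,:3]=Ro.from_quat(np.array([.71,-.705,0,0])/np.hypot(.71,.705)).as_matrix();T[:3,3]=[537.1,-138.7,225.9]
M=np.linalg.inv(T@p["hand_eye"]);q=dict(p,R=M[:3,:3],t=M[:3,3])
f=cv2.imread("pics/w13.png")[0:130,80:210];h=cv2.cvtColor(f,cv2.COLOR_BGR2HSV)
w=((h[...,1]<70)&(h[...,2]>170)).astype(np.uint8)
m=np.zeros((384,512),np.uint8);m[0:130,80:210]=w
print("square line",*meas(q,cv2.morphologyEx(m,cv2.MORPH_CLOSE,np.ones((5,5))),34))
E
```

```text
round_nest 0.6 [195. 115. 260. 178.] [627.7 268.2] [61.3 69.9] 158.1
round_cover 0.78 [202. 124. 250. 179.] [629.8 274.4] [52.6 52.7] 116.1
red [205 125  46  47] [626.8 270.5] [45.4 46.1] 90.2 offset tool [ 19.7 -26.8  -0. ]
square line [ 641.6 -246.6] [48.4 48.5] 83.0
```

```bash
python3 -c "
from bench import arm
print(arm.job_done())"
```

```text
the job is handed in; nothing more can be done
None
```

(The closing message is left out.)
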